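# Chock the drained canister on the drying board

### The job

The scrubber canister has finished draining in its sloping cradle and is to dry on the ribbed drying board, which slopes, so it would roll off. First stand the twin-wedge chock flat and square on the board, its thin noses pointing uphill; then lay the canister across the ribs on the uphill side, centred on the two wedges, and bring it gently up against both of them while you still hold it. Only then let go, so that it stays there, with chock and canister wholly on the board, and leave the other things where they are.

Things in the scene. Friction and masses are not known exactly. Their poses are not given: they have to be found in the camera images.
- canister: Round canister: clear sleeve over white cartridge, teal end caps; 60 mm diameter, 180 mm long, plus a white hose port 12 mm thick standing 18 mm out of one end; about 400 g, rigid, rolls freely. Origin: middle of its axis; x along the canister to the port end. It starts lying in the cradle, port end up and away from the robot, its axis 27 degrees above level.
- cradle: Fixed white cradle on a black drip tray (230 x 110 mm, 16 mm high). Origin on the bench, 115 mm below the canister's middle; z up, x level, to the raised end. Open V saddles 14 mm wide, 55 mm either side of the canister's middle along it, reach no higher than its axis; a plate stops the low end. It lifts out square to its axis; 96 mm between the saddles is free for fingers.
- board: Fixed white drying board, 300 mm (its x) by 220 mm (its y); ribs 24 mm apart run down the slope; grey gutter along the low edge. It falls 6 degrees towards its own -y side: +y is uphill. Origin on the bench under the centre, z up. The plane of the rib tops is 45 mm above the bench at the centre, 33.5 mm at the low edge (y = -109 mm), 56.5 mm at the high edge.
- board_low (a point): Middle of the board's low edge, at the height of the rib tops.
- chock: Chock, about 300 g: two orange wedges joined by an aluminium bar; starts flat on the bench between board and cradle. Origin on its underside, x to the thin noses, y along the bar, z up. Each wedge is 40 mm wide (50 to 90 mm from the middle along y), 75 mm long (nose at x = +30 mm, heel at -45 mm), 40 mm high, its face rising at 40 degrees from the nose.
- chock_grip (a point): Centre of the chock's flat bar (x = -30 mm, z = 27 mm in the chock): the bar is 14 mm thick along the chock's x, 22 mm high and free for 100 mm between the wedges, to grip from above.
- chock_rest (a point): Where the middle of the canister's axis lies when it is centred, on the same plane as the chock, and touches both wedge faces: x = +41 mm, z = 30 mm in the chock.
- amber_bottle: Bystander: amber bottle, 52 mm across, 130 mm high, black cap. Origin under its centre.
- violet_bottle: Bystander: clear bottle with a violet cap, 48 mm across, 140 mm high. Origin under its centre.
- beaker: Bystander: small clear open cup, 64 mm across, 75 mm high. Origin under its centre.
- spare_lid: Bystander: white jar lid lying flat near the cradle on the robot's side, 80 mm across, 18 mm high. Origin under its centre.
- brush: Bystander: blue-handled brush, 190 mm long, lying near the board on the robot's side. Its x runs along it.
There are look-alikes about, which are no part of the job. Leave any yellow look-alike of the canister alone.

How it is judged:
On the way, in this order (a step that is already met when the one before it is completed fails the run):
1. the chock stands released, flat and square on the board with its noses uphill, the canister still in its cradle (x of chock in the frame of board between -0.06 and 0.06 m and y of chock in the frame of board between -0.07 and 0.06 m and z of chock in the frame of board between 0.03 and 0.06 m and angle between chock's own z axis and vertical below 0.18 rad and angle between the y axis of chock and the x axis of board, either way round below 0.2 rad and x of board_low in the frame of chock below -0.03 m and contact force between the fingers and chock below 0.05 N and linear speed of chock below 0.02 m/s and distance of canister from where it was at the start of the episode below 0.03 m), for 0.2 s.
2. the canister, still held, lies on the board against or almost against both wedges (x of canister in the frame of chock between 0.03 and 0.053 m and z of canister in the frame of chock between 0.026 and 0.037 m and y of canister in the frame of chock between -0.032 and 0.032 m and angle between the x axis of canister and the y axis of chock, either way round below 0.14 rad and contact force between the fingers and canister above 0.5 N), for 0.1 s.
At the end, for the whole second after the job is handed in: Chock released, flat, square to the board (11 deg), noses uphill, middle within 60 mm of the board's across it; canister at rest on ribs and wedges, uphill of them (axis 34-47 mm from chock origin), parallel (8 deg), within 32 mm of the chock's middle and 60 mm of the board's; bystanders in place (x of chock in the frame of board between -0.06 and 0.06 m and y of chock in the frame of board between -0.07 and 0.06 m and z of chock in the frame of board between 0.03 and 0.06 m and angle between chock's own z axis and vertical below 0.18 rad and angle between the y axis of chock and the x axis of board, either way round below 0.2 rad and x of board_low in the frame of chock below -0.03 m and x of canister in the frame of chock between 0.034 and 0.047 m and z of canister in the frame of chock between 0.026 and 0.036 m and y of canister in the frame of chock between -0.032 and 0.032 m and angle between the x axis of canister and the y axis of chock, either way round below 0.14 rad and x of canister in the frame of board between -0.06 and 0.06 m and y of canister in the frame of board below 0.105 m and linear speed of each of canister, chock below 0.01 m/s and angular speed of canister below 0.15 rad/s and contact force between canister and chock above 0.03 N and contact force between canister and board above 0.3 N); the robot touches nothing.
It fails at once if the canister is dropped or left to roll free (faster than 0.4 m/s while nothing holds it) (linear speed of canister above 0.4 m/s and contact force between the fingers and canister below 0.01 N).
It fails at once if the canister ends up down on the bench (height (world z) of canister below 0.045 m).
It fails at once if the canister is rammed into the chock (over 40 N) (contact force between canister and chock above 40 N).
It fails at once if a bystander (bottle, cup, lid or brush) is pushed more than 30 mm (distance of any of amber_bottle, violet_bottle, beaker, spare_lid, brush from where it was at the start of the episode above 0.03 m).
It fails at once if a bottle or the cup is tipped over (angle between any of amber_bottle, violet_bottle, beaker's own z axis and vertical above 0.5 rad).
It also fails if it takes over 58 s, if anything falls off the work surface, if the arm or the gripper's body presses on something with over 40 N, if the wrist force passes 120 N, or if a joint passes its speed limit or range.

### The arm

A 7-joint arm with a two-finger parallel gripper is mounted at the origin on the work surface. World frame = base frame: x ahead of the robot, y to its left, z up, the work surface at z = 0. Lengths are in m, angles in rad, forces in N, time in s.
With the tool pointing down it reaches from about 0.4 to 0.875 m from the base axis. Payload 6.5 kg.
Tool frame: the origin (TCP) lies at the very end of the fingers, on their centre line; the grasp point (between the pads) lies behind it (hold_point_z is the x of the grasp point in the tool frame, in m); x points along the fingers, y is the direction in which the jaws open and shut, and the axes are right-handed (so a half turn about x gives the same grasp; the last joint's range is limited). The gripper opens to 88 mm and grips with 3 to 60 N. Pads are 18 mm wide; open, the fingers measure 123 mm over their backs; the gripper's body (75 mm by 187 mm) begins 45 mm behind the grasp point.
Start: joints at [-1.281, 0.536, -0.004, 1.538, 0.003, 1.067, -0.071], TCP at [0.226, 0.609, 0.239] pointing down, gripper open.
Joint ranges: [-2.7, 2.7], [-0.37, 2.16], [-1.27, 1.26], [0.24, 2.4], [-1.31, 4.45], [0.19, 1.91], [-2.76, 2.76]. Speed limits (rad/s): [2.39, 2.39, 3.14, 3.14, 3.14, 3.14, 3.14].

### API

Orientations are given as a 3x3 rotation matrix whose columns are the frame's x, y, z axes.
In Python, from workcell import * gives the robot as it stands. The module is installed in compiled form; this text tells all that it offers.
- The arm moves only by the tool drive_tool, never from a script. Its argument "commands" is one flat list of numbers, 5 for each row, row after row: the opening, from 0 (shut) to 1 (fully open), then the shift along the tool's x, y, z in m, then the turn about the tool's x in degrees. In form: [fingers, tx, ty, tz, turn, fingers, tx, ty, tz, turn, ...]. A call has 1 to 8 rows; each row is the pose to reach, as a shift and turn from the pose commanded when the call began, along the tool's axes at that moment; what a row does not reach only later rows make up. A row lasts 1/10 s, in which the tool goes at most 50 mm and 8.59 degrees, less where a joint would pass 70% of its speed; a pose out of reach is approached as far as the arm can. A call with a gripper value outside its range is refused whole. The fingers move at their own pace and stop on an object; "squeeze" is the grip in N (left out, the last holds). Time passes only in rows, so rows that repeat a pose let the fingers close. It gives the time, the measured TCP pose, the force and the opening at its end, in the units of the state.
- sense(): the state, without advancing time (a new reading comes with each control period).
- camera(name): name is "side" or "top"; returns a dict with "img" (400x640x3 uint8, red, green, blue), "z_map" (400x640 float32, m along the optical axis (not along the pixel's ray), 0 where there is no reading), "K" (3x3 intrinsics, pixels), "distortion" ([k1, k2, p1, p2, k3] as OpenCV has them; the pictures are not rectified), "camera_from_world" (4x4, takes a point from world to camera coordinates). Camera axes: x right, y up, looking along -z (the intrinsics and any distortion apply to the point x, -y, -z); pixel columns grow to the right and rows downward; lengths in m; the calibration is good to about 2 mm. A picture is of the moment at which its call begins.
- sign_off(): hands the job in, once; it reports no verdict.
The state is a dict: "time": time; "q": joint angles; "qvel": joint speeds; "joint_efforts": joint torques, N m; "eef_pos": TCP position; "ee_rot": TCP orientation; "contact_force": force on the tool from outside, world axes, zero at the start; "wrist_torque": the same for the moment, N m; "gripper_width": finger opening in m.
Only numpy, scipy, OpenCV 4.12 (cv2) and the standard library are available. Lean on these libraries where they do the work, as an engineer would, in place of code of your own. Each camera call takes 0.05 s, during which the arm holds its last target. There are 200 camera calls.

## Working session

There is one attempt and no reset: what is moved stays moved. The work goes in short steps, Python scripts to look and compute and a tool call to move; the robot and the scene stay as the last step left them, time stands still between calls to the robot, and variables do not carry over. Pictures are saved under pics/ and viewed, about 8 in all and at most 12, crops included, and the job is handed in when it is done.

Besides the shell and the picture viewer there is one more tool, called after "Call:" by a JSON object that holds its "name" and its "arguments", one argument or row to a line. drive_tool: Moves the arm, as the interface text tells. Its arguments: {"type":"object","properties":{"commands":{"type":"array"},"squeeze":{"type":"number"}},"required":["commands"]}

```bash
mkdir -p pics; cat > h.py <<'E'
from workcell import *
import numpy as np, cv2, pickle
def grab(n):
    c=camera(n); pickle.dump(c,open(f'{n}.pkl','wb')); return c
def world(c):
    h,w=c['z_map'].shape
    u,v=np.meshgrid(np.arange(w),np.arange(h))
    p=cv2.undistortPoints(np.stack([u.ravel(),v.ravel()],1).astype(np.float64)[:,None],c['K'],np.array(c['distortion']))[:,0]
    z=c['z_map'].ravel().astype(float)
    X=np.stack([p[:,0]*z,-p[:,1]*z,-z,np.ones_like(z)],0)
    W=(np.linalg.inv(c['camera_from_world'])@X)[:3].T.reshape(h,w,3)
    W[c['z_map']==0]=np.nan
    return W
E
python3 - <<'E'
from h import *
s=sense()
np.set_printoptions(precision=4,suppress=True)
for k,v in s.items(): print(k,np.array(v))
for n in('top','side'):
    c=grab(n); cv2.imwrite(f'pics/{n}0.png',c['img'][:,:,::-1]); print(n,np.linalg.inv(c['camera_from_world']))
E
```

```text
time 0.0
q [-1.2812  0.5372 -0.0044  1.5388  0.0026  1.0673 -0.0712]
qvel [ 0.0022 -0.0008 -0.0007  0.0016  0.0013 -0.0004  0.0004]
joint_efforts [ -0.0003 -57.0998   0.9905 -25.1604  -0.0563   0.0179   0.0001]
eef_pos [0.2262 0.6087 0.2378]
ee_rot [[-0.0005  0.3483  0.9374]
 [-0.0017  0.9374 -0.3483]
 [-1.     -0.0017  0.0002]]
contact_force [ 0.2828 -0.1346  0.4717]
wrist_torque [-0.0135 -0.0269  0.0015]
gripper_width 0.08818177358936614
top [[ 0.108   0.9734 -0.2023  0.3232]
 [-0.9941  0.1058 -0.0219 -0.0115]
 [ 0.0001  0.2034  0.9791  1.2255]
 [ 0.      0.      0.      1.    ]]
side [[ 0.8749  0.3224 -0.3613  0.1297]
 [-0.484   0.56   -0.6724 -0.7924]
 [-0.0145  0.7632  0.646   0.875 ]
 [ 0.      0.      0.      1.    ]]
```

View pics/top0.png

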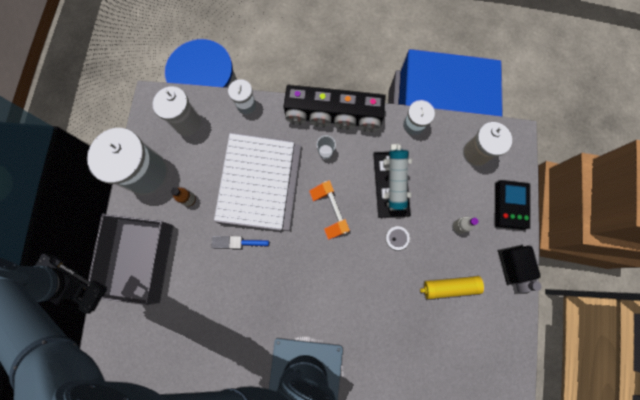

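View pics/side0.png

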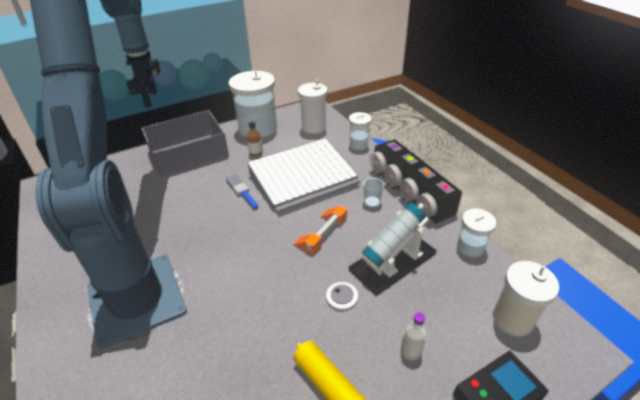

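The top view shows the board at (255,180), with its gutter on the right side near (295,190). The chock has orange wedges at (320,189) and (336,229). The teal-capped canister is in its cradle at (398,180), and the beaker is at (326,148). The yellow cylinder at (455,287) is the look-alike; the canister meant is the teal/white one because it sits in the cradle. Next I measure and take one confirming crop.

```bash
python3 - <<'E'
from h import *
np.set_printoptions(precision=4,suppress=True)
c={n:pickle.load(open(n+'.pkl','rb')) for n in('top','side')}
im=c['top']['img']; cv2.imwrite('pics/crop1.png',cv2.resize(im[120:260,200:430,::-1],None,fx=3.4,fy=3.4,interpolation=cv2.INTER_CUBIC))
for n in c:
    W=world(c[n]); hsv=cv2.cvtColor(c[n]['img'],cv2.COLOR_RGB2HSV); H,S,V=[hsv[...,i].astype(int) for i in range(3)]
    print('==',n)
    x,y,z=W[...,0],W[...,1],W[...,2]
    # region of bench between
    reg=(x>.35)&(x<.9)&(y>-.35)&(y<.5)
    b=reg&(abs(z)<.01)&(S<60); print('bench z',np.median(z[b]))
    o=reg&(H>5)&(H<17)&(S>150)&(V>100)&(z<.06)
    N,l,st,ce=cv2.connectedComponentsWithStats(o.astype(np.uint8))
    for i in range(1,N):
        if st[i,4]>30:
            P=W[l==i]; print('orange',st[i],P.mean(0),P.min(0),P.max(0))
            top=P[P[:,2]>.03]; print(' high part',len(top),top.mean(0) if len(top) else '')
    # board
    br=reg&(V>150)&(S<50)&(z>.025)&(z<.065)&(y>.0)&(x>.4)&(x<.85)
    N,l,st,ce=cv2.connectedComponentsWithStats(br.astype(np.uint8)); i=1+np.argmax(st[1:,4])
    P=W[l==i]; 
    A=np.c_[P[:,:2],np.ones(len(P))]; k=np.linalg.lstsq(A,P[:,2],rcond=None)[0]
    r=P[:,2]-A@k; k=np.linalg.lstsq(A[r>-.002],P[r>-.002,2],rcond=None)[0]
    print('board',len(P),'plane',k,'slope deg',np.degrees(np.arctan(np.hypot(k[0],k[1]))),'downhill',-k[:2]/np.hypot(k[0],k[1]))
    rect=cv2.minAreaRect((P[:,:2]*1000).astype(np.float32)); print(rect,cv2.boxPoints(rect)/1000)
    # teal caps
    t=reg&(H>80)&(H<105)&(S>90)&(z>.03)&(y<0)
    N,l,st,ce=cv2.connectedComponentsWithStats(t.astype(np.uint8))
    for i in range(1,N):
        if st[i,4]>20:
            P=W[l==i]; print('teal',st[i],P.mean(0),P.min(0),P.max(0))
E
```

```text
== top
bench z -0.0006919932723166156
orange [310 181  23  20 256] [0.5962 0.0132 0.0258] [ 0.5658 -0.0246 -0.0019] [0.6281 0.0501 0.0443]
 high part 117 [ 0.6056 -0.0028  0.038 ]
orange [325 220  24  19 263] [ 0.4722 -0.0514  0.0252] [ 0.4431 -0.0911 -0.0033] [ 0.5032 -0.0145  0.0417]
 high part 125 [ 0.4809 -0.0668  0.0371]
board 5938 plane [0.0008 0.1036 0.0184] slope deg 5.91387985266992 downhill [-0.0082 -1.    ]
((606.776611328125, 236.48837280273438), (221.67752075195312, 307.875244140625), 89.35719299316406) [[0.4516 0.1274]
 [0.7595 0.1239]
 [0.7619 0.3456]
 [0.4541 0.349 ]]
teal [389 150  19   9 152] [ 0.7012 -0.2114  0.1696] [ 0.688  -0.239   0.1429] [ 0.7262 -0.1843  0.1823]
teal [389 201  18   8 119] [ 0.5602 -0.2329  0.0974] [ 0.5495 -0.2632  0.0485] [ 0.5752 -0.2073  0.1118]
== side
bench z 0.0004359023261738537
orange [322 206  24  18 181] [0.6005 0.0011 0.0295] [ 0.57   -0.032   0.0043] [0.6281 0.0457 0.0431]
 high part 107 [ 0.6075 -0.0079  0.0385]
orange [295 234  26  20 238] [ 0.475  -0.065   0.0265] [ 0.4459 -0.0944  0.0018] [ 0.5063 -0.0169  0.0432]
 high part 110 [ 0.483  -0.0733  0.0376]
board 4028 plane [0.0019 0.1061 0.0178] slope deg 6.05629895024795 downhill [-0.0184 -0.9998]
((608.3643188476562, 235.83433532714844), (228.39573669433594, 314.7452087402344), 89.34327697753906) [[0.4497 0.1234]
 [0.7644 0.1198]
 [0.767  0.3482]
 [0.4523 0.3518]]
teal [405 202  20  19 170] [ 0.7028 -0.2239  0.1695] [ 0.6863 -0.245   0.0309] [ 0.8312 -0.0995  0.1826]
teal [363 247  20  19 171] [ 0.5625 -0.2468  0.0995] [ 0.5482 -0.266   0.0787] [ 0.5814 -0.2191  0.1116]
```

View pics/crop1.png

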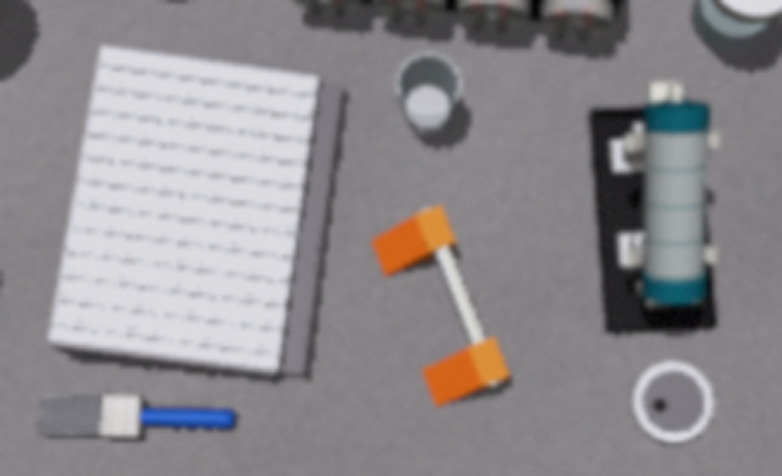

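```bash
cat >> h.py <<'E'
from scipy.optimize import least_squares
def chock_sdf(P,x,y,th,z0=0,tilt=0):
    # local coords, chock x axis at angle th; tilt raises x (noses up)
    d=P-np.array([x,y,z0]); ex=np.array([np.cos(th)*np.cos(tilt),np.sin(th)*np.cos(tilt),np.sin(tilt)]); ey=np.array([-np.sin(th),np.cos(th),0]); ez=np.cross(ex,ey)
    a,b,c=d@ex,d@ey,d@ez; s,k=np.sin(np.radians(40)),np.cos(np.radians(40))
    return np.max([-45-a*1e3,(a*1e3-30)*s+c*1e3*k,c*1e3-40,abs(abs(b)*1e3-70)-20],0)
def can_sdf(P,x,y,z,yaw,pitch):
    a=np.array([np.cos(pitch)*np.cos(yaw),np.cos(pitch)*np.sin(yaw),np.sin(pitch)]); d=P-np.array([x,y,z])
    t=d@a; r=np.linalg.norm(d-t[:,None]*a,axis=1); return np.maximum(r*1e3-30,abs(t)*1e3-90)
def goto(x,y,z,yawdeg):
    "print shift/turn in tool axes to reach TCP xyz with tool y at yawdeg"
    s=sense(); R=np.array(s['ee_rot']); d=R.T@(np.array([x,y,z])-s['eef_pos'])
    cur=np.degrees(np.arctan2(R[1,1],R[0,1])); t=-((yawdeg-cur+180)%360-180)
    print('shift',d.round(4),'turn',round(t,2),'cur yaw',round(cur,2),'q7',s['q'][6])
def orange(c,zmax=.12):
    W=world(c); h=cv2.cvtColor(c['img'],cv2.COLOR_RGB2HSV)
    m=(h[...,0]>5)&(h[...,0]<17)&(h[...,1]>150)&(h[...,2]>100)
    P=W[m]; return P[(P[:,0]>.4)&(P[:,0]<.85)&(P[:,1]>-.15)&(P[:,1]<.4)&(P[:,2]<zmax)]
E
python3 - <<'E'
from h import *
np.set_printoptions(precision=4,suppress=True)
try: print('hold',hold_point_z)
except Exception as e: print(e)
c={n:pickle.load(open(n+'.pkl','rb')) for n in('top','side')}
for ns in(['top'],['side'],['top','side']):
    P=np.vstack([orange(c[n]) for n in ns])
    r=least_squares(lambda p:chock_sdf(P,*p),[.545,-.04,np.radians(117.6)],x_scale=[.01,.01,.1],loss='soft_l1',f_scale=2)
    print(ns,'chock',r.x[:2],np.degrees(r.x[2]),'res',np.median(abs(r.fun)))
    Q=[]
    for n in ns:
        W=world(c[n]); h=cv2.cvtColor(c[n]['img'],cv2.COLOR_RGB2HSV)
        e=np.array([np.cos(.155),np.sin(.155)]); d=W[...,:2]-[.632,-.222]; t=d@e; w=d@[-e[1],e[0]]
        zc=.115+t*np.tan(np.radians(27))
        m=(abs(t)<.11)&(abs(w)<.045)&(W[...,2]>zc+.005); 
        teal=(h[...,0]>80)&(h[...,0]<105)&(h[...,1]>90)
        m&=teal|(abs(t)<.06); Q.append(W[m])
    Q=np.vstack(Q)
    r=least_squares(lambda p:can_sdf(Q,*p),[.632,-.222,.115,.155,np.radians(27)],x_scale=[.01,.01,.01,.1,.1],loss='soft_l1',f_scale=2)
    print('can',r.x[:3],np.degrees(r.x[3:]),len(Q),np.median(abs(r.fun)))
W=world(c['top'])
for n,(u,v) in dict(beaker=(326,150),lid=(390,233),brush=(240,243),panel=(335,118),amber=(183,196),violet=(473,221)).items():
    print(n,np.nanmedian(W[v-4:v+5,u-4:u+5].reshape(-1,3),0))
goto(.56,-.06,.239,-62.4)
E
```

```text
hold -0.0187
['top'] chock [ 0.534  -0.0137] 117.44843003236828 res 1.2807919482557766
can [ 0.6403 -0.2256  0.1125] [ 9.2216 27.2434] 948 1.26234663629719
['side'] chock [ 0.5346 -0.0124] 117.33913295606152 res 0.7044242432284733
can [ 0.6391 -0.2245  0.1132] [ 8.4594 27.086 ] 1354 1.028301257519601
['top', 'side'] chock [ 0.5344 -0.0129] 117.37191445178928 res 1.0238271259487526
can [ 0.6398 -0.225   0.113 ] [ 8.7432 27.1744] 2302 1.167319602156681
beaker [0.7476 0.0107 0.0048]
lid [ 0.4804 -0.23    0.0147]
brush [0.3936 0.258  0.0175]
panel [ 0.848  -0.0088  0.0693]
amber [0.5165 0.4472 0.0885]
violet [ 0.5292 -0.4608  0.1327]
shift [-0.0002 -0.5107  0.5458] turn 132.02 cur yaw 69.62 q7 -0.07118799314705271
```

The fits agree between the two cameras. The chock is at (0.534,-0.013) with its x axis at 117.4°, and the canister is at (0.640,-0.225,0.113), yaw 8.7°, pitch 27.2°, matching the stated 115 mm and 27°. Now I move above chock_grip at (0.548,-0.040).

```bash
python3 -c "
from h import *
goto(.5482,-.0395,.2378,-62.6)"
```

```text
shift [ 0.001  -0.4955  0.5276] turn 132.22 cur yaw 69.62 q7 -0.07118799314705271
```

Call:
{"name": "drive_tool", "arguments": {
  "commands": [1, 0, -0.015, 0.016, 4, 1, 0, -0.045, 0.048, 12, 1, 0, -0.08, 0.085, 20, 1, 0, -0.115, 0.122, 28, 1, 0, -0.149, 0.159, 36, 1, 0, -0.183, 0.195, 44, 1, 0, -0.217, 0.231, 52, 1, 0, -0.25, 0.266, 60],
  "squeeze": 20
}}

```text
time: 0.9
eef_pos: [0.389, 0.2802, 0.2387]
ee_rot: [[-0.0, 0.987, 0.161], [0.0, 0.161, -0.987], [-1.0, -0.0, -0.0]]
contact_force: [1.2, -0.0, 0.1]
gripper_width: 0.0881
```

```bash
python3 -c "
from h import *
goto(.5482,-.0395,.2378,-62.6)"
```

```text
shift [0.0008 0.1055 0.3412] turn 71.89 cur yaw 9.29 q7 -0.4591024269885114
```

Call:
{"name": "drive_tool", "arguments": {
  "commands": [1, 0, 0.013, 0.043, 8.5, 1, 0, 0.027, 0.086, 17, 1, 0, 0.04, 0.13, 25.5, 1, 0, 0.054, 0.174, 34, 1, 0, 0.067, 0.217, 42.5, 1, 0, 0.08, 0.26, 51, 1, 0, 0.094, 0.303, 59.5, 1, 0, 0.103, 0.333, 68]
}}

```text
time: 1.7
eef_pos: [0.5466, -0.032, 0.2388]
ee_rot: [[0.0, 0.517, -0.856], [-0.001, -0.856, -0.517], [-1.0, 0.001, 0.0]]
contact_force: [0.8, -0.2, 0.4]
gripper_width: 0.0879
```

```bash
python3 -c "
from h import *
goto(.5482,-.0395,.0095,-62.6)"
```

```text
shift [0.2293 0.007  0.0025] turn 3.74 cur yaw -58.86 q7 -0.7594992431074068
```

Call:
{"name": "drive_tool", "arguments": {
  "commands": [1, 0.02, 0.007, 0.0025, 3.7, 1, 0.06, 0.007, 0.0025, 3.7, 1, 0.105, 0.007, 0.0025, 3.7, 1, 0.145, 0.007, 0.0025, 3.7, 1, 0.18, 0.007, 0.0025, 3.7, 1, 0.205, 0.007, 0.0025, 3.7, 1, 0.222, 0.007, 0.0025, 3.7, 1, 0.229, 0.007, 0.0025, 3.7]
}}

```text
time: 2.5
eef_pos: [0.5465, -0.036, 0.0082]
ee_rot: [[-0.002, 0.468, -0.884], [0.0, -0.884, -0.468], [-1.0, -0.001, 0.002]]
contact_force: [-0.1, 0.3, 0.4]
gripper_width: 0.0879
```

Call:
{"name": "drive_tool", "arguments": {
  "commands": [0.4, 0, 0, 0, 0, 0, 0, 0, 0, 0, 0, 0, 0, 0, 0, 0, 0, 0, 0, 0, 0, 0, 0, 0, 0, 0, 0, 0, 0, 0]
}}

```text
time: 3.1
eef_pos: [0.5476, -0.036, 0.01]
ee_rot: [[0.001, 0.468, -0.884], [0.0, -0.884, -0.468], [-1.0, 0.0, -0.001]]
contact_force: [0.2, -0.8, 0.3]
gripper_width: 0.0419
```

```bash
python3 - <<'E'
from h import *
s=sense(); print(s['eef_pos'],s['contact_force'],s['gripper_width'])
c=grab('side'); cv2.imwrite('pics/side1.png',cv2.resize(c['img'][110:310,220:460,::-1],None,fx=3,fy=3))
E
```

```text
[ 0.54761563 -0.03598624  0.01004391] [ 0.16385661 -0.7556519   0.34989815] 0.04187835404393205
```

View pics/side1.png

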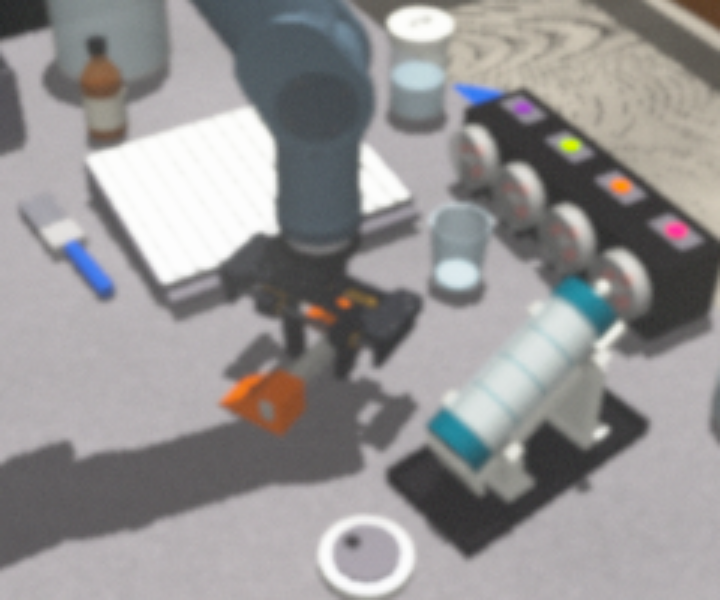

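The side view shows the fingers straddling the bar at about (320,350) and still closing. I carry on closing.

Call:
{"name": "drive_tool", "arguments": {
  "commands": [0, 0, 0, 0, 0, 0, 0, 0, 0, 0, 0, 0, 0, 0, 0, 0, 0, 0, 0, 0, 0, 0, 0, 0, 0, 0, 0, 0, 0, 0],
  "squeeze": 25
}}

```text
time: 3.75
eef_pos: [0.5475, -0.0363, 0.0097]
ee_rot: [[0.0, 0.468, -0.884], [-0.0, -0.884, -0.468], [-1.0, 0.0, -0.0]]
contact_force: [-0.0, -1.3, -0.9]
gripper_width: 0.0135
```

The bar is gripped: the opening is 13.5 mm against 14 mm. I lift it.

Call:
{"name": "drive_tool", "arguments": {
  "commands": [0, -0.01, 0, 0, 0, 0, -0.03, 0, 0, 0, 0, -0.06, 0, 0, 0, 0, -0.09, 0, 0, 0, 0, -0.115, 0, 0, 0, 0, -0.125, 0, 0, 0]
}}

```text
time: 4.35
eef_pos: [0.5483, -0.036, 0.1372]
ee_rot: [[0.003, 0.468, -0.884], [0.001, -0.884, -0.468], [-1.0, 0.001, -0.003]]
contact_force: [0.7, -0.5, -2.7]
gripper_width: 0.0135
```

```bash
python3 -c "
from h import *
goto(.607,.176,.135,-90.5);s=sense();print(s['gripper_width'],s['contact_force'])"
```

```text
shift [ 0.0025 -0.1599 -0.1512] turn 28.42 cur yaw -62.08 q7 -0.6975866992322224
0.013500733555541523 [ 0.72746919 -0.45813183 -2.71837384]
```

Call:
{"name": "drive_tool", "arguments": {
  "commands": [0, 0, -0.01, -0.01, 2, 0, 0, -0.035, -0.033, 6, 0, 0, -0.065, -0.061, 12, 0, 0, -0.095, -0.09, 18, 0, 0, -0.12, -0.114, 22, 0, 0, -0.142, -0.134, 26, 0, 0, -0.155, -0.147, 28.4, 0, 0, -0.16, -0.151, 28.4]
}}

```text
time: 5.15
eef_pos: [0.6052, 0.179, 0.1335]
ee_rot: [[-0.002, -0.005, -1.0], [0.0, -1.0, 0.005], [-1.0, -0.0, 0.002]]
contact_force: [-0.3, -0.9, -3.1]
gripper_width: 0.0138
```

```bash
python3 -c "
from h import *
goto(.607,.176,.060,-90.5);s=sense();print(s['gripper_width'],s['contact_force'])"
```

```text
shift [ 0.0735  0.003  -0.0019] turn 0.22 cur yaw -90.28 q7 -1.462862622417126
0.013793615659582068 [-0.27190446 -0.8657734  -3.13733561]
```

Call:
{"name": "drive_tool", "arguments": {
  "commands": [0, 0.015, 0.002, 0, 0, 0, 0.035, 0.002, 0, 0, 0, 0.05, 0.002, 0, 0, 0, 0.063, 0.002, 0, 0, 0, 0.07, 0.002, 0, 0, 0, 0.073, 0.002, 0, 0, 0, 0.074, 0.002, 0, 0]
}}

```text
time: 5.85
eef_pos: [0.6061, 0.1738, 0.0607]
ee_rot: [[0.0, -0.009, -1.0], [-0.0, -1.0, 0.009], [-1.0, 0.0, -0.0]]
contact_force: [0.4, -0.1, -2.8]
gripper_width: 0.0137
```

Call:
{"name": "drive_tool", "arguments": {
  "commands": [0, 0.001, 0, 0, 0, 0, 0.002, 0, 0, 0, 0, 0.003, 0, 0, 0, 0, 0.003, 0, 0, 0]
}}

```text
time: 6.25
eef_pos: [0.606, 0.1741, 0.0578]
ee_rot: [[0.0, -0.008, -1.0], [0.0, -1.0, 0.008], [-1.0, -0.0, -0.0]]
contact_force: [-0.4, -0.3, -2.2]
gripper_width: 0.0139
```

Still no contact, so I keep going down in small steps.

Call:
{"name": "drive_tool", "arguments": {
  "commands": [0, 0.001, 0, 0, 0, 0, 0.002, 0, 0, 0, 0, 0.002, 0, 0, 0]
}}

```text
time: 6.55
eef_pos: [0.6058, 0.174, 0.0556]
ee_rot: [[-0.0, -0.008, -1.0], [-0.0, -1.0, 0.008], [-1.0, 0.0, 0.0]]
contact_force: [-0.1, 1.0, -3.0]
gripper_width: 0.0133
```

Call:
{"name": "drive_tool", "arguments": {
  "commands": [0, 0.001, 0, 0, 0, 0, 0.002, 0, 0, 0, 0, 0.002, 0, 0, 0]
}}

```text
time: 6.85
eef_pos: [0.606, 0.174, 0.0537]
ee_rot: [[0.0, -0.008, -1.0], [0.0, -1.0, 0.008], [-1.0, -0.0, -0.0]]
contact_force: [-1.0, -0.1, -1.6]
gripper_width: 0.0137
```

Call:
{"name": "drive_tool", "arguments": {
  "commands": [0, 0.0015, 0, 0, 0, 0, 0.0025, 0, 0, 0, 0, 0.0035, 0, 0, 0, 0, 0.0035, 0, 0, 0],
  "squeeze": 4
}}

```text
time: 7.25
eef_pos: [0.6061, 0.1736, 0.0502]
ee_rot: [[0.0, -0.009, -1.0], [-0.0, -1.0, 0.009], [-1.0, 0.0, -0.0]]
contact_force: [0.6, -0.9, -0.6]
gripper_width: 0.0144
```

Call:
{"name": "drive_tool", "arguments": {
  "commands": [0.2, 0, 0, 0, 0, 0.22, 0, 0, 0, 0, 0.35, 0, 0, 0, 0, 0.45, 0, 0, 0, 0, 0.5, 0, 0, 0, 0, 0.5, 0, 0, 0, 0]
}}

```text
time: 7.85
eef_pos: [0.6059, 0.1741, 0.0503]
ee_rot: [[0.0, -0.008, -1.0], [0.0, -1.0, 0.008], [-1.0, -0.0, -0.0]]
contact_force: [-0.2, -0.5, 0.4]
gripper_width: 0.0439
```

Call:
{"name": "drive_tool", "arguments": {
  "commands": [0.5, -0.005, 0, 0, 0, 0.5, -0.02, 0, 0, 0, 0.5, -0.05, 0, 0, 0, 0.5, -0.09, 0, 0, 0, 0.5, -0.13, 0, 0, 0, 0.5, -0.17, 0, 0, 0, 0.7, -0.2, 0, 0, 0, 1, -0.205, 0, 0, 0]
}}

```text
time: 8.65
eef_pos: [0.6081, 0.1737, 0.2606]
ee_rot: [[0.007, -0.009, -1.0], [0.003, -1.0, 0.009], [-1.0, -0.003, -0.007]]
contact_force: [0.3, 0.1, -0.2]
gripper_width: 0.058
```

```bash
python3 -c "
from h import *
goto(.6398,-.225,.26,-81.3);s=sense();print(s['gripper_width'],s['contact_force'],s['eef_pos'])"
```

```text
shift [-2.000e-04  3.984e-01 -3.530e-02] turn -9.23 cur yaw -90.53 q7 -1.5398501185169966
0.058023115198781346 [ 0.32393263  0.10361298 -0.17558901] [0.60811733 0.1736899  0.26056226]
```

Call:
{"name": "drive_tool", "arguments": {
  "commands": [1, 0, 0.02, -0.002, -1, 1, 0, 0.065, -0.006, -2, 1, 0, 0.112, -0.01, -4, 1, 0, 0.16, -0.014, -5, 1, 0, 0.208, -0.018, -6, 1, 0, 0.256, -0.022, -7, 1, 0, 0.304, -0.026, -8, 1, 0, 0.34, -0.03, -9.2]
}}

```text
time: 9.45
eef_pos: [0.6319, -0.17, 0.2553]
ee_rot: [[-0.001, 0.149, -0.989], [-0.001, -0.989, -0.149], [-1.0, 0.001, 0.001]]
contact_force: [0.2, -0.6, -0.2]
gripper_width: 0.0881
```

Call:
{"name": "drive_tool", "arguments": {
  "commands": [1, 0, 0.045, 0, 0, 1, 0, 0.056, 0.001, 0, 1, 0, 0.056, 0.001, 0]
}}

```text
time: 9.75
eef_pos: [0.6394, -0.2245, 0.2551]
ee_rot: [[-0.001, 0.147, -0.989], [-0.001, -0.989, -0.147], [-1.0, 0.001, 0.001]]
contact_force: [0.6, 0.1, -1.5]
gripper_width: 0.0883
```

```bash
cat > chk.py <<'E'
from h import *
np.set_printoptions(precision=4,suppress=True)
c={n:grab(n) for n in('top','side')}
def fitc(c):
    out={}
    for ns in(['top'],['side']):
        P=np.vstack([orange(c[n]) for n in ns])
        P=P[P[:,1]>.1]
        r=least_squares(lambda p:chock_sdf(P,*p),[.606,.204,np.radians(89.5),.042,.1],x_scale=[.01,.01,.1,.01,.1],loss='soft_l1',f_scale=2)
        print(ns,len(P),'chock',r.x[:2],'yaw',np.degrees(r.x[2]),'z',r.x[3],'tilt',np.degrees(r.x[4]),'res',np.median(abs(r.fun)))
fitc(c)
E
python3 - <<'E'
from chk import *
cv2.imwrite('pics/top2.png',cv2.resize(c['top']['img'][110:270,190:430,::-1],None,fx=3,fy=3))
R=np.array(sense()['ee_rot']);
goto(.6398,-.225,.24,-81.3); print(sense()['eef_pos'],sense()['q'])
E
```

```text
['top'] 446 chock [0.6054 0.205 ] yaw 89.69030750140703 z 0.041112409621332065 tilt 5.342081849974958 res 1.0991485943219974
['side'] 111 chock [0.6072 0.2049] yaw 89.429000166381 z 0.04169942397455004 tilt 5.333366299201791 res 1.2634792683034917
shift [0.0148 0.0047 0.0015] turn 0.08 cur yaw -81.22 q7 -0.7886385996780612
[ 0.6406 -0.2201  0.2548] [-0.2016  0.6765  0.7578  1.4722 -0.4838  1.1869 -0.7886]
```

View pics/top2.png

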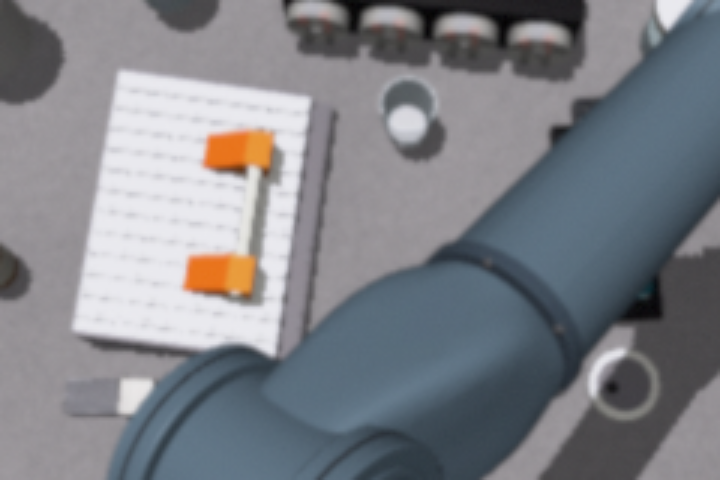

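Top view: the chock lies square on the board, with wedges at (238,150) and (220,273). The fit gives yaw 89.6° and tilt 5.3°, with noses uphill. The canister is still in its cradle. Next I descend on the canister.

```bash
python3 -c "
from h import *
for i in range(2): goto(.6398,-.225,.105,-81.3); print(sense()['eef_pos'])"
```

```text
shift [0.1498 0.0049 0.0014] turn 0.08 cur yaw -81.22 q7 -0.7886385996780612
[ 0.64056759 -0.22012307  0.25480668]
shift [0.1498 0.0049 0.0014] turn 0.08 cur yaw -81.22 q7 -0.7886385996780612
[ 0.64056759 -0.22012307  0.25480668]
```

Call:
{"name": "drive_tool", "arguments": {
  "commands": [1, 0.015, 0.004, 0.001, 0, 1, 0.035, 0.004, 0.001, 0, 1, 0.05, 0.004, 0.001, 0, 1, 0.055, 0.004, 0.001, 0, 1, 0.055, 0.004, 0.001, 0]
}}

```text
time: 10.35
eef_pos: [0.6398, -0.2249, 0.1991]
ee_rot: [[-0.002, 0.152, -0.988], [0.001, -0.988, -0.152], [-1.0, -0.001, 0.002]]
contact_force: [0.1, 1.2, 0.9]
gripper_width: 0.0877
```

```bash
python3 -c "
from h import *
goto(.6398,-.225,.105,-81.3); print(sense()['eef_pos'])"
```

```text
shift [ 0.0941  0.0002 -0.0002] turn 0.07 cur yaw -81.23 q7 -0.7539954247342571
[ 0.63978436 -0.22491368  0.19908461]
```

Call:
{"name": "drive_tool", "arguments": {
  "commands": [1, 0.015, 0, 0, 0, 1, 0.035, 0, 0, 0, 1, 0.055, 0, 0, 0, 1, 0.07, 0, 0, 0, 1, 0.082, 0, 0, 0, 1, 0.09, 0, 0, 0, 1, 0.094, 0, 0, 0]
}}

```text
time: 11.05
eef_pos: [0.6401, -0.2259, 0.1056]
ee_rot: [[-0.0, 0.152, -0.988], [-0.0, -0.988, -0.152], [-1.0, 0.0, 0.0]]
contact_force: [0.1, -0.2, 0.8]
gripper_width: 0.0885
```

Call:
{"name": "drive_tool", "arguments": {
  "commands": [0.7, 0, 0, 0, 0, 0.5, 0, 0, 0, 0, 0.3, 0, 0, 0, 0, 0.3, 0, 0, 0, 0, 0.3, 0, 0, 0, 0, 0.3, 0, 0, 0, 0],
  "squeeze": 18
}}

```text
time: 11.65
eef_pos: [0.6404, -0.2254, 0.1068]
ee_rot: [[0.0, 0.152, -0.988], [0.001, -0.988, -0.152], [-1.0, -0.001, -0.001]]
contact_force: [-1.7, 1.7, 4.8]
gripper_width: 0.0598
```

The canister is gripped: the opening reads 59.8 mm against its 60 mm diameter. I lift it square to its axis.

Call:
{"name": "drive_tool", "arguments": {
  "commands": [0.3, 0, 0, 0, 0, 0.3, -0.009, 0, 0.0045, 0, 0.3, -0.022, 0, 0.011, 0, 0.3, -0.04, 0, 0.02, 0, 0.3, -0.06, 0, 0.0305, 0, 0.3, -0.08, 0, 0.041, 0, 0.3, -0.1, 0, 0.05, 0, 0.3, -0.107, 0, 0.0545, 0],
  "squeeze": 25
}}

```text
time: 12.45
eef_pos: [0.5848, -0.2357, 0.2154]
ee_rot: [[0.001, 0.149, -0.989], [-0.001, -0.989, -0.149], [-1.0, 0.001, -0.001]]
contact_force: [0.5, -0.5, -4.9]
gripper_width: 0.0597
```

```bash
python3 - <<'E'
from h import *
s=sense(); print(s['eef_pos'],s['contact_force'],s['wrist_torque'],s['gripper_width'],s['q'])
c=grab('side'); cv2.imwrite('pics/side3.png',cv2.resize(c['img'][110:310,220:480,::-1],None,fx=3,fy=3))
E
```

```text
[ 0.58480677 -0.23571768  0.21539706] [ 0.53564671 -0.51286849 -4.86245749] [-0.01606074  0.12195445  0.00290285] 0.059663121224774296 [-0.19624538  0.63467907  0.75735337  1.6483285  -0.48670468  1.05509887
 -0.71167143]
```

View pics/side3.png

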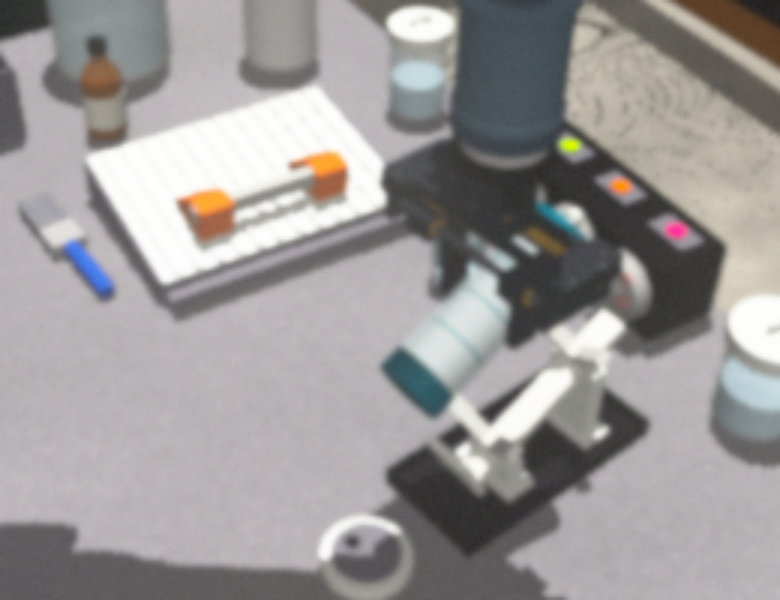

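The canister is held at about 27°, clear of the cradle, with its low cap at (415,378). I carry it over to the uphill side of the board.

```bash
python3 -c "
from h import *
goto(.606,.273,.2154,-90.4)"
```

```text
shift [-3.000e-04 -4.999e-01 -9.700e-02] turn 8.99 cur yaw -81.41 q7 -0.7115688800282699
```

Call:
{"name": "drive_tool", "arguments": {
  "commands": [0.3, 0, -0.008, -0.002, 0, 0.3, 0, -0.028, -0.006, 0.5, 0.3, 0, -0.058, -0.012, 1, 0.3, 0, -0.093, -0.018, 1.5, 0.3, 0, -0.128, -0.025, 2, 0.3, 0, -0.163, -0.032, 3, 0.3, 0, -0.198, -0.039, 4, 0.3, 0, -0.233, -0.046, 4.5]
}}

```text
time: 13.3
eef_pos: [0.5956, 0.0059, 0.2118]
ee_rot: [[-0.002, 0.074, -0.997], [-0.0, -0.997, -0.074], [-1.0, -0.0, 0.002]]
contact_force: [0.3, -0.8, -5.2]
gripper_width: 0.0591
```

```bash
python3 -c "
from h import *
goto(.606,.273,.2154,-90.4); print(sense()['gripper_width'],sense()['q'])"
```

```text
shift [-0.0036 -0.2656 -0.0301] turn 4.65 cur yaw -85.75 q7 -1.1662499461501363
0.05906121723336093 [-0.63936284  0.58938504  0.79072643  1.74472948 -0.48338976  1.01567223
 -1.16624995]
```

Call:
{"name": "drive_tool", "arguments": {
  "commands": [0.3, 0, -0.035, -0.004, 0.5, 0.3, 0, -0.075, -0.009, 1, 0.3, 0, -0.115, -0.013, 2, 0.3, 0, -0.155, -0.018, 3, 0.3, 0, -0.195, -0.022, 3.5, 0.3, 0, -0.23, -0.026, 4, 0.3, 0, -0.254, -0.03, 4.6, 0.3, 0, -0.265, -0.03, 4.6]
}}

```text
time: 14.1
eef_pos: [0.6052, 0.2742, 0.2111]
ee_rot: [[-0.003, -0.001, -1.0], [0.0, -1.0, 0.001], [-1.0, -0.0, 0.003]]
contact_force: [0.4, 0.2, -5.6]
gripper_width: 0.0592
```

Call:
{"name": "drive_tool", "arguments": {
  "commands": [0.3, 0.02, 0, 0, 0, 0.3, 0.05, 0, 0, 0, 0.3, 0.075, 0, 0, 0, 0.3, 0.085, 0, 0, 0, 0.3, 0.085, 0, 0, 0]
}}

```text
time: 14.6
eef_pos: [0.6056, 0.2686, 0.1264]
ee_rot: [[-0.003, -0.007, -1.0], [-0.002, -1.0, 0.007], [-1.0, 0.002, 0.003]]
contact_force: [0.1, -0.8, -4.9]
gripper_width: 0.0596
```

```bash
python3 - <<'E'
from h import *
goto(.606,.272,.072,-90.4); s=sense(); print(s['gripper_width'],s['eef_pos'],s['contact_force'])
c=grab('side'); cv2.imwrite('pics/side4.png',cv2.resize(c['img'][90:250,200:420,::-1],None,fx=3.3,fy=3.3))
E
```

```text
shift [ 0.0544 -0.0035 -0.0006] turn -0.02 cur yaw -90.42 q7 -1.5973827442617867
0.05957694922080361 [0.60557981 0.26864961 0.12639176] [ 0.11596782 -0.75417343 -4.93045214]
```

View pics/side4.png

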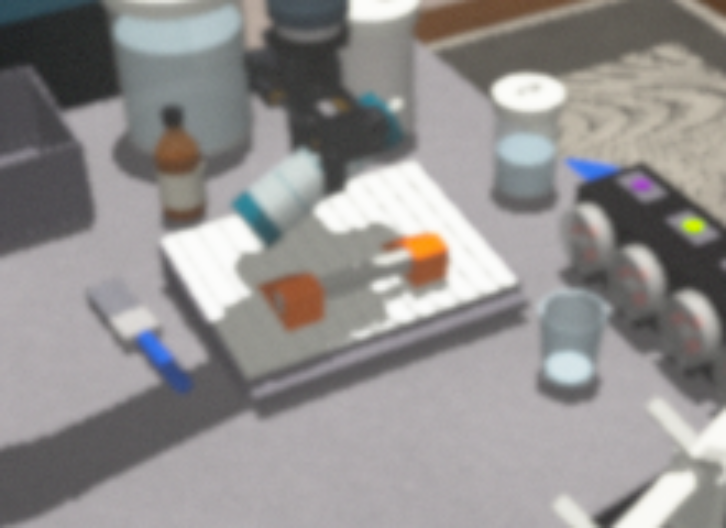

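The canister hangs above the uphill part of the board, with its low cap at (262,215), uphill of the wedges. Next I lower it so the low end touches and the canister pivots level in the pads.

Call:
{"name": "drive_tool", "arguments": {
  "commands": [0.3, 0.004, -0.003, 0, 0, 0.3, 0.008, -0.003, 0, 0, 0.3, 0.012, -0.003, 0, 0, 0.3, 0.016, -0.003, 0, 0, 0.3, 0.018, -0.003, 0, 0, 0.3, 0.02, -0.003, 0, 0, 0.3, 0.022, -0.003, 0, 0, 0.3, 0.024, -0.003, 0, 0],
  "squeeze": 14
}}

```text
time: 15.45
eef_pos: [0.6072, 0.2726, 0.1044]
ee_rot: [[0.001, -0.007, -1.0], [0.0, -1.0, 0.007], [-1.0, -0.0, -0.001]]
contact_force: [0.8, -0.4, -2.1]
gripper_width: 0.0596
```

Call:
{"name": "drive_tool", "arguments": {
  "commands": [0.3, 0.002, 0, 0, 0, 0.3, 0.004, 0, 0, 0, 0.3, 0.006, 0, 0, 0, 0.3, 0.008, 0, 0, 0, 0.3, 0.01, 0, 0, 0, 0.3, 0.012, 0, 0, 0]
}}

```text
time: 16.05
eef_pos: [0.607, 0.2726, 0.0921]
ee_rot: [[0.0, -0.007, -1.0], [-0.0, -1.0, 0.007], [-1.0, 0.0, -0.0]]
contact_force: [0.5, -0.0, -1.6]
gripper_width: 0.0599
```

It is pivoting gently: the reading has dropped from -4.9 to -1.6 N. I continue down.

Call:
{"name": "drive_tool", "arguments": {
  "commands": [0.3, 0.002, 0, 0, 0, 0.3, 0.004, 0, 0, 0, 0.3, 0.006, 0, 0, 0, 0.3, 0.008, 0, 0, 0, 0.3, 0.01, 0, 0, 0, 0.3, 0.012, 0, 0, 0, 0.3, 0.014, 0, 0, 0, 0.3, 0.014, 0, 0, 0]
}}

```text
time: 16.85
eef_pos: [0.6106, 0.2724, 0.08]
ee_rot: [[0.008, -0.007, -1.0], [0.001, -1.0, 0.007], [-1.0, -0.001, -0.008]]
contact_force: [7.7, -1.3, 1.7]
gripper_width: 0.0599
```

Call:
{"name": "drive_tool", "arguments": {
  "commands": [0.3, 0.001, 0, 0, 0, 0.3, 0.002, 0, 0, 0, 0.3, 0.003, 0, 0, 0, 0.3, 0.004, 0, 0, 0, 0.3, 0.004, 0, 0, 0]
}}

```text
time: 17.35
eef_pos: [0.6116, 0.2723, 0.0765]
ee_rot: [[0.01, -0.008, -1.0], [0.001, -1.0, 0.008], [-1.0, -0.001, -0.01]]
contact_force: [9.0, -1.1, 1.5]
gripper_width: 0.0595
```

```bash
python3 - <<'E'
from h import *
s=sense(); print(s['eef_pos'],s['contact_force'],s['wrist_torque'],s['joint_efforts'],s['q'])
a=grab('side')['img'][80:230,200:420,::-1]; cv2.imwrite('pics/s5.png',cv2.resize(a,None,fx=3.5,fy=3.5,interpolation=cv2.INTER_CUBIC))
E
```

```text
[0.6116149  0.27231095 0.07652847] [ 9.04548532 -1.07535213  1.47764833] [-0.15404277 -1.88540962  0.01610517] [-3.12881023e+00 -5.77447987e+01  1.08370265e+01 -1.28395566e+01
 -1.53086842e-01  3.01417999e+00  4.87424913e-03] [-0.9185691   0.86841375  0.67372607  1.61800289 -0.65831903  0.88417687
 -1.5698905 ]
```

View pics/s5.png

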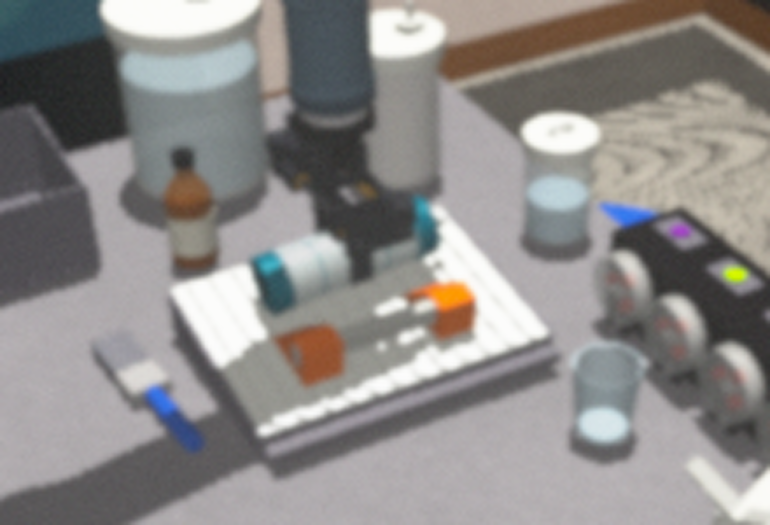

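The canister is nearly level, with its left cap at (273,280). The end edge seems caught on a rib, since there is a +x force of 9 N on the tool. I relieve this by shifting toward +x while lowering the rest.

Call:
{"name": "drive_tool", "arguments": {
  "commands": [0.3, 0, 0, -0.002, 0, 0.3, 0, 0, -0.004, 0, 0.3, 0, 0, -0.006, 0, 0.3, 0, 0, -0.008, 0, 0.3, 0, 0, -0.008, 0]
}}

```text
time: 17.9
eef_pos: [0.6136, 0.2726, 0.0733]
ee_rot: [[-0.003, -0.006, -1.0], [-0.0, -1.0, 0.006], [-1.0, 0.0, 0.003]]
contact_force: [-0.1, 0.2, -3.6]
gripper_width: 0.0598
```

Call:
{"name": "drive_tool", "arguments": {
  "commands": [0.3, 0.001, 0, -0.001, 0, 0.3, 0.002, 0, -0.002, 0, 0.3, 0.003, 0, -0.002, 0, 0.3, 0.003, 0, -0.002, 0]
}}

```text
time: 18.3
eef_pos: [0.6159, 0.2728, 0.0717]
ee_rot: [[-0.002, -0.007, -1.0], [0.001, -1.0, 0.007], [-1.0, -0.001, 0.002]]
contact_force: [-5.6, -1.3, 4.4]
gripper_width: 0.0594
```

```bash
cat > can.py <<'E'
from chk import *
def fit(ns,y0=.272,z0=.08):
    Q=[]
    for n in ns:
        W=world(c[n]); h=cv2.cvtColor(c[n]['img'],cv2.COLOR_RGB2HSV)
        m=(h[...,0]>80)&(h[...,0]<105)&(h[...,1]>90)&(abs(W[...,0]-.61)<.12)&(abs(W[...,1]-y0)<.05)&(W[...,2]>.06)&(W[...,2]<.16)
        Q.append(W[m])
    Q=np.vstack(Q)
    r=least_squares(lambda p:can_sdf(Q,*p),[.61,y0,z0,0,0],x_scale=[.01,.01,.01,.1,.1],loss='soft_l1',f_scale=2)
    print(ns,len(Q),'can',r.x[:3],'yaw,pitch',np.degrees(r.x[3:]),np.median(abs(r.fun)))
if __name__=='__main__':
    import sys
    y0=float(sys.argv[1])
    for ns in(['top'],['side'],['top','side']):
        try: fit(ns,y0)
        except Exception as e: print(ns,e)
    s=sense(); print(s['eef_pos'],s['contact_force'],s['wrist_torque'])
E
python3 can.py .272
```

```text
['top'] 377 chock [0.6055 0.2046] yaw 88.99202883770313 z 0.040580465628073895 tilt 4.710995755399737 res 1.0398033346490632
['side'] 235 chock [0.6061 0.2055] yaw 89.727486467658 z 0.04172729116122594 tilt 5.594915700139073 res 1.1595204427115107
['top'] 207 can [0.6183 0.2726 0.0782] yaw,pitch [-0.4654  0.0102] 0.815137859330612
['side'] 135 can [0.6202 0.2733 0.0801] yaw,pitch [0.1039 0.7816] 1.106280689160112
['top', 'side'] 342 can [0.6188 0.2726 0.0785] yaw,pitch [-0.3967  0.0681] 1.0903596309635937
[0.6159 0.2728 0.0717] [-5.6445 -0.9001  4.4029] [-0.1867  1.3609 -0.0302]
```

The canister is level (pitch about 0°) at y 0.273, z 0.0785, as predicted. I ease off the x load and slide it down the slope toward the wedges.

Call:
{"name": "drive_tool", "arguments": {
  "commands": [0.3, 0, 0, 0.002, 0, 0.3, 0, 0.002, 0.003, 0, 0.3, 0.0005, 0.005, 0.003, 0, 0.3, 0.001, 0.009, 0.003, 0, 0.3, 0.0015, 0.013, 0.003, 0, 0.3, 0.0017, 0.017, 0.003, 0, 0.3, 0.002, 0.02, 0.003, 0, 0.3, 0.0022, 0.022, 0.003, 0]
}}

```text
time: 19.2
eef_pos: [0.6141, 0.2505, 0.0694]
ee_rot: [[0.001, -0.007, -1.0], [0.001, -1.0, 0.007], [-1.0, -0.001, -0.001]]
contact_force: [0.7, 4.4, 5.6]
gripper_width: 0.0594
```

Call:
{"name": "drive_tool", "arguments": {
  "commands": [0.3, 0.0001, 0.001, 0, 0, 0.3, 0.0002, 0.002, 0, 0, 0.3, 0.0003, 0.003, 0, 0, 0.3, 0.0003, 0.003, 0, 0]
}}

```text
time: 19.6
eef_pos: [0.614, 0.2477, 0.0691]
ee_rot: [[0.001, -0.007, -1.0], [0.001, -1.0, 0.007], [-1.0, -0.001, -0.001]]
contact_force: [0.2, 2.9, 5.4]
gripper_width: 0.0595
```

Call:
{"name": "drive_tool", "arguments": {
  "commands": [0.3, 0.0001, 0.001, 0, 0, 0.3, 0.0002, 0.002, 0, 0, 0.3, 0.0002, 0.002, 0, 0]
}}

```text
time: 19.9
eef_pos: [0.6141, 0.2458, 0.0689]
ee_rot: [[0.001, -0.007, -1.0], [0.001, -1.0, 0.007], [-1.0, -0.001, -0.001]]
contact_force: [-0.4, 4.7, 6.2]
gripper_width: 0.0599
```

```bash
python3 can.py .248
```

```text
['top'] 300 chock [0.6051 0.2048] yaw 89.57739776819261 z 0.04125137323690417 tilt 5.946005459095223 res 1.1656563779661404
['side'] 234 chock [0.6075 0.2058] yaw 89.56421955118189 z 0.04221822596361593 tilt 6.281891542601227 res 1.1818993701908767
['top'] 198 can [0.6164 0.2445 0.0754] yaw,pitch [-0.5043 -0.1326] 1.056065200778832
['side'] 127 can [0.6185 0.2457 0.077 ] yaw,pitch [-0.4115  0.3562] 1.570661723207209
['top', 'side'] 325 can [0.617  0.2448 0.0756] yaw,pitch [-0.5321 -0.1046] 1.2576392943582206
[0.614  0.2458 0.0689] [0.9131 4.72   4.988 ] [ 1.1265  0.2519 -0.0341]
```

Call:
{"name": "drive_tool", "arguments": {
  "commands": [0.3, 0.0001, 0.001, 0, 0, 0.3, 0.0001, 0.001, 0, 0]
}}

```text
time: 20.2
eef_pos: [0.614, 0.2448, 0.0688]
ee_rot: [[0.001, -0.007, -1.0], [0.001, -1.0, 0.007], [-1.0, -0.001, -0.001]]
contact_force: [0.9, 4.5, 4.9]
gripper_width: 0.0596
```

Call:
{"name": "drive_tool", "arguments": {
  "commands": [0.3, 0.0001, 0.001, 0, 0, 0.3, 0.0001, 0.001, 0, 0]
}}

```text
time: 20.4
eef_pos: [0.614, 0.2439, 0.0687]
ee_rot: [[0.001, -0.007, -1.0], [0.001, -1.0, 0.007], [-1.0, -0.001, -0.001]]
contact_force: [0.0, 5.3, 5.6]
gripper_width: 0.0599
```

Call:
{"name": "drive_tool", "arguments": {
  "commands": [0.3, 0.0001, 0.001, 0, 0, 0.3, 0.0001, 0.001, 0, 0]
}}

```text
time: 20.6
eef_pos: [0.614, 0.2432, 0.0686]
ee_rot: [[0.001, -0.007, -1.0], [0.001, -1.0, 0.007], [-1.0, -0.001, -0.001]]
contact_force: [0.7, 4.8, 5.9]
gripper_width: 0.0594
```

Call:
{"name": "drive_tool", "arguments": {
  "commands": [0.3, 0.0001, 0.001, 0, 0, 0.3, 0.0001, 0.001, 0, 0]
}}

```text
time: 20.8
eef_pos: [0.614, 0.2425, 0.0685]
ee_rot: [[0.001, -0.006, -1.0], [0.002, -1.0, 0.006], [-1.0, -0.002, -0.001]]
contact_force: [0.4, 5.4, 5.4]
gripper_width: 0.0595
```

Call:
{"name": "drive_tool", "arguments": {
  "commands": [0.3, 0.0001, 0.001, 0, 0, 0.3, 0.0001, 0.001, 0, 0]
}}

```text
time: 21.0
eef_pos: [0.614, 0.2416, 0.0685]
ee_rot: [[0.001, -0.006, -1.0], [0.002, -1.0, 0.006], [-1.0, -0.002, -0.001]]
contact_force: [0.8, 5.4, 6.6]
gripper_width: 0.0597
```

```bash
python3 can.py .244
```

```text
['top'] 282 chock [0.6053 0.2037] yaw 89.96091877635624 z 0.04016513216229495 tilt 4.210710796654086 res 1.2058885538653747
['side'] 234 chock [0.6072 0.204 ] yaw 89.759276669237 z 0.042444028757206854 tilt 6.92290173557541 res 1.153767554014081
['top'] 195 can [0.6166 0.241  0.075 ] yaw,pitch [-0.5675 -0.2361] 1.1991823014009029
['side'] 127 can [0.6178 0.2414 0.0754] yaw,pitch [0.1284 0.0066] 1.176100392365587
['top', 'side'] 322 can [0.6171 0.2411 0.0751] yaw,pitch [-0.1969 -0.2278] 1.2806246918424318
[0.614  0.2416 0.0684] [0.3961 5.436  6.2371] [1.3563 0.2548 0.0186]
```

The canister has reached the wedges. The gap is now about 40 mm along the chock, and the chock has moved about 1 mm. I ease the downward load and open gently.

Call:
{"name": "drive_tool", "arguments": {
  "commands": [0.3, -0.0005, 0, 0, 0, 0.3, -0.001, 0, 0, 0, 0.3, -0.001, 0, 0, 0, 0.3, -0.001, 0, 0, 0],
  "squeeze": 8
}}

```text
time: 21.5
eef_pos: [0.6132, 0.2395, 0.0683]
ee_rot: [[-0.001, -0.007, -1.0], [-0.002, -1.0, 0.007], [-1.0, 0.002, 0.001]]
contact_force: [1.2, 1.3, -2.8]
gripper_width: 0.0603
```

Call:
{"name": "drive_tool", "arguments": {
  "commands": [0.68, 0, 0, 0, 0, 0.7, 0, 0, 0, 0, 0.72, 0, 0, 0, 0, 0.75, 0, 0, 0, 0, 0.78, 0, 0, 0, 0, 0.8, 0, 0, 0, 0, 0.82, 0, 0, 0, 0, 0.82, 0, 0, 0, 0]
}}

```text
time: 22.3
eef_pos: [0.6137, 0.2406, 0.069]
ee_rot: [[0.0, -0.007, -1.0], [-0.0, -1.0, 0.007], [-1.0, 0.0, -0.0]]
contact_force: [-0.0, -0.6, -0.4]
gripper_width: 0.0723
```

```bash
python3 can.py .244; python3 -c "
from h import *
print(sense()['gripper_width'],sense()['time'])"
```

```text
['top'] 283 chock [0.6054 0.2012] yaw 89.76753134145721 z 0.040345297217584244 tilt 4.531472758167646 res 1.254989285960793
['side'] 238 chock [0.6057 0.2021] yaw 89.9371483915208 z 0.041741559867704725 tilt 6.009513729567386 res 1.0086402080294121
['top'] 195 can [0.6155 0.2387 0.0747] yaw,pitch [-0.22    0.0562] 0.976997841100804
['side'] 125 can [0.6173 0.2401 0.0759] yaw,pitch [0.0036 0.031 ] 1.2328196379917529
['top', 'side'] 320 can [0.616  0.2392 0.0749] yaw,pitch [-0.1216  0.0332] 1.1836740788124107
[0.6137 0.2406 0.069 ] [-0.1977 -0.7365 -0.298 ] [-0.0362  0.1837  0.0438]
0.07196322222582739 22.4
```

Released and stable, so I withdraw straight up.

Call:
{"name": "drive_tool", "arguments": {
  "commands": [0.82, -0.005, 0, 0, 0, 0.82, -0.015, 0, 0, 0, 0.82, -0.03, 0, 0, 0, 0.82, -0.05, 0, 0, 0, 0.82, -0.08, 0, 0, 0, 0.82, -0.115, 0, 0, 0, 0.82, -0.15, 0, 0, 0, 0.82, -0.17, 0, 0, 0]
}}

```text
time: 23.2
eef_pos: [0.6151, 0.2404, 0.2437]
ee_rot: [[0.005, -0.007, -1.0], [0.002, -1.0, 0.007], [-1.0, -0.002, -0.005]]
contact_force: [0.6, -0.1, -0.6]
gripper_width: 0.0723
```

Call:
{"name": "drive_tool", "arguments": {
  "commands": [0.82, 0, 0.04, 0, 0, 0.82, 0, 0.09, 0, 0, 0.82, 0, 0.14, 0, 0, 0.82, 0, 0.19, 0, 0, 0.82, 0, 0.23, 0, 0, 0.82, 0, 0.24, 0, 0, 0.82, 0, 0.24, 0, 0]
}}

```text
time: 23.9
eef_pos: [0.6122, -0.0017, 0.2404]
ee_rot: [[0.002, -0.011, -1.0], [0.0, -1.0, 0.011], [-1.0, -0.0, -0.002]]
contact_force: [0.9, 0.7, -0.3]
gripper_width: 0.0722
```

```bash
python3 can.py .241; python3 - <<'E'
from h import *
c=pickle.load(open('side.pkl','rb'));cv2.imwrite('pics/s9.png',cv2.resize(c['img'][80:280,190:490,::-1],None,fx=2.6,fy=2.6))
a=pickle.load(open('top.pkl','rb'));W=world(a)
for n,(u,v) in dict(beaker=(326,150),lid=(390,233),brush=(240,243),amber=(183,196),violet=(473,221)).items():
    print(n,np.nanmedian(W[v-4:v+5,u-4:u+5].reshape(-1,3),0))
E
```

```text
['top'] 109 chock [0.6047 0.202 ] yaw 88.27055686560652 z 0.042326940246719645 tilt 7.8360610142737865 res 1.0138626832880036
['side'] 208 chock [0.6048 0.2019] yaw 89.7378361753634 z 0.04182396246111024 tilt 6.223135706021523 res 0.8943027920417528
['top'] 137 can [0.6113 0.239  0.0744] yaw,pitch [-0.8153  0.2469] 1.0719119127043122
['side'] 132 can [0.6172 0.2393 0.0761] yaw,pitch [-0.9757 -0.2294] 1.405247995530889
['top', 'side'] 269 can [0.6164 0.2384 0.0749] yaw,pitch [-0.5301 -0.1044] 1.3137309805210435
[0.6124 0.0025 0.2395] [-0.7671  0.8534 -0.2618] [-0.0222  0.1894 -0.0059]
beaker [ 0.52375785 -0.00101635  0.64908976]
lid [ 0.48056161 -0.2302498   0.01494274]
brush [0.34999387 0.09116168 0.76599056]
amber [0.51610009 0.4468485  0.08917935]
violet [ 0.52915404 -0.46125896  0.13392866]
```

View pics/s9.png

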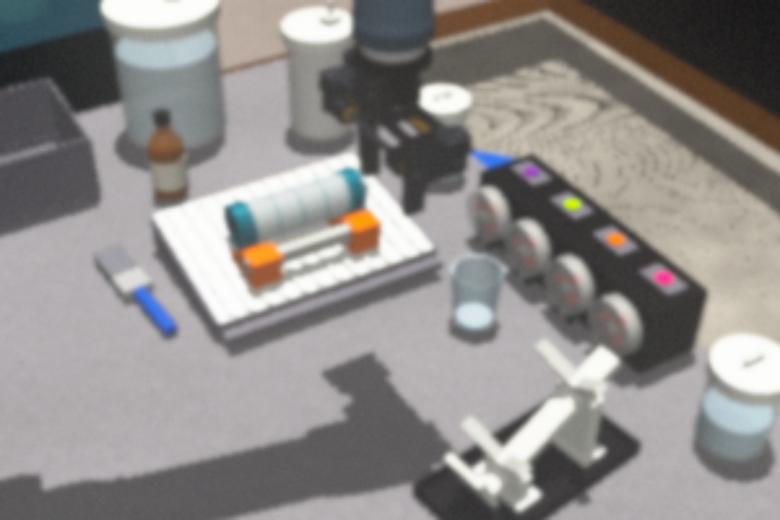

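The canister (297,210) rests against both wedges (262,264) and (362,232) on the board. The arm is clear, and the beaker (474,295), brush and amber bottle stand where they were. I hand it in.

```bash
python3 -c "
from workcell import *
print(sign_off())"
```

```text
the job is handed in; nothing more can be done
None
```

The job is handed in at about 24 s: the canister lies level on the board against both wedges, and the robot touches nothing. No verdict was reported.

**What I did:** I set the chock square on the board with its noses uphill and released it. I lifted the canister square out of its cradle, pivoted it level on the ribs uphill of the chock, and slid it gently down against both wedges while holding it. Then I let go and moved the arm away.

**Last checks:**
- **Chock:** at (0.605, 0.202), yaw about 89.7° in the side camera (the top camera read 88.3°, with the arm partly in its view). It is tilted about 6° with the board and sits about 34 mm below the board's centre. It slid about 3 mm downhill in total while the canister was brought up and let go.
- **Canister:** at (0.616, 0.239, 0.075), level and parallel to the wedges to about 1–2°. Its axis is about 40 mm along from the chock's origin (nominal 41), and it sits about 12 mm off the chock's middle (limit 32).
- **Stability:** its position did not change between letting go and the last look.
- **Bystanders:** the lid and both bottles measured within 1 mm of the start. The arm hid the beaker and brush from the top camera, so I could not measure them there; in the side picture they look unmoved.

**What did not go smoothly:** while pivoting level, the canister's low end appeared to catch on a rib, giving about 9 N sideways on the tool. I relieved it by shifting about 8 mm, which is where most of the 12 mm offset comes from.

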